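# Bond a resin specimen block to its stub with a locking clamp

### The arm

A 6-joint arm with a two-finger parallel gripper is mounted at the origin on the work surface. World frame = base frame: x ahead of the robot, y to its left, z up, the work surface at z = 0. Lengths are in m, angles in rad, forces in N, time in s.
With the tool pointing down it reaches from about 0.3 to 0.85 m from the base axis. Payload 5.4 kg.
Tool frame: the origin (TCP) lies between the finger pads; the fingertips stand 22 mm ahead of it and the grasp point (between the pads) lies 3 mm ahead of it (manip.tip_extent is the distance from the TCP to the fingertips, in m); z points along the fingers, y is the direction in which the jaws open and shut (so a half turn about z gives the same grasp; the last joint's range is limited). The gripper opens to 85 mm and grips with 20 to 120 N. Pads are 22 mm wide; open, the fingers measure 114 mm over their backs; the gripper's body (76 mm by 85 mm) begins 54 mm behind the grasp point. The pads swing forward as they close: fully open they stand 13 mm farther back than shut.
Start: joints at [-1.462, 0.158, 1.597, -0, 1.386, -0.21], TCP at [0.18, -0.546, 0.253] pointing down, gripper open.
Joint ranges: [-2.91, 2.91], [-0.94, 2.29], [0.18, 2.7], [-1.29, 4.43], [0.17, 2.64], [-3, 3]. Speed limits (rad/s): [2.57, 2.57, 3.14, 3.14, 3.14, 3.14].

### API

Orientations are given as a unit quaternion [w, x, y, z].
In Python, from bench import manip gives the robot as it stands. Calls block until the motion is done:
- manip.reach(position, orientation): joint-space move of the TCP to a pose.
- manip.movel(position, frame=None, max_speed=0.15): straight line of the TCP; frame=None keeps the orientation; max_speed is the mean speed in m/s.
- manip.set_joints(angles): joint-space move.
- manip.gripper_to(opening): opening from 0.0 (shut) to 1.0 (fully open); the grip force is fixed at half the most; returns when the fingers have stopped.
- manip.hold(seconds).
- manip.solve_ik(position, orientation): joint angles nearest the present ones, or None.
- manip.grab_frame(name): name is "side" or "top" or "wrist"; returns a dict with "pixels" (384x512x3 uint8, red, green, blue), "depth" (384x512 float32, m along the optical axis (not along the pixel's ray), 0 where there is no reading), "intrinsics" (3x3 intrinsics, pixels), "rvec" (rotation vector, rad) and "tvec" (3), from world to camera coordinates, as OpenCV has them; the wrist camera has in their place "T_tool_cam" (4x4, takes a point from camera to tool coordinates, whose origin is the TCP and whose axes are the flange's). Camera axes: x right, y down, z forward; pixel columns grow to the right and rows downward; lengths in m; the calibration is good to about 2 mm. The wrist camera is an equidistant fisheye: a pixel r from the principal point sees the ray r / f radians off the axis. A picture is of the moment at which its call begins: read the wrist's pose just before it.
A pose or a line that the arm cannot do raises manip.Unreachable and nothing moves.
- manip.sign_off(): hands the job in, once; it reports no verdict.
Trained networks look in the newest picture that a camera, given by its name, has taken for a name from the list of things; names that differ only in an ending like _2 or _b are one class to them, and where a whole thing is asked for, a point or a joint stands for the part that bears it (a point fixed in the world has none). Each returns a list of dicts, best first, with "conf" (0 to 1); they miss things now and then, are a little off and sometimes report something else, mostly with a low value. They report only what shows in the picture. A call takes as long as a camera call. They do not tell look-alikes from the thing itself.
- manip.silhouettes(thing, camera): "mask" (384x512 bool, what is visible of it) and "bbox" ([centre column, centre row, width, height] in pixels, round what is visible of it).
Readings, each from a call of its own:
- manip.read_time_s(): time.
- manip.read_joints(): joint angles.
- manip.read_qvel(): joint speeds.
- manip.read_tau(): joint torques, N m.
- manip.read_position(): TCP position.
- manip.read_orientation(): TCP orientation.
- manip.read_wrist_force(): force on the tool from outside, world axes, zero at the start.
- manip.read_ft_torque(): the same for the moment, N m.
- manip.read_gripper_width(): opening from 0.0 (shut) to 1.0 (fully open).
Only numpy, scipy, OpenCV 4.12 (cv2) and the standard library are available. Lean on these libraries where they do the work, as an engineer would, in place of code of your own. Each camera call takes 0.05 s, during which the arm holds its last target. There are 200 camera calls.

### The job

Squeeze the two handles of the bench-mounted locking clamp together until they snap past centre and the jaws press the resin block flat against its metal stub, then let go and leave the clamp locked by itself, hands off, for two seconds while the adhesive film takes. Then flick the release lever at the tail of the moving handle so that the clamp springs open, leaving block and stub pressed together on the bed, and do not disturb the other things on the bench.

Things in the scene. Friction and masses are not known exactly. Their poses are not given: they have to be found in the camera images.
- clamp: Steel locking clamp on a grey foot, bolted down. Origin: under its pillar, on the bench; its x points to the jaws (handles to -x), y from the fixed jaw and handle to the moving ones, z up. Pillar x -26 to 18, y -28 to 58, up to 100 mm high; foot 12 mm high from x -30 to 145, y -63 to 73 mm. Handles stick out level, 60 to 80 mm high, only open air under them for x below -30 mm.
- fixed_handle_grip (a point): Grip point of the fixed handle at mid height: clamp frame (-59, -9, 70) mm. A bar 12 mm thick (y), 20 mm high, ending at clamp x = -110 mm. Locked, the moving handle lies parallel to it: the outer faces are then 30 mm apart, at clamp y = -15 and +15 mm.
- moving_handle_grip (a point): Grip point of the moving handle, on its centre line, 45 mm from its pivot at clamp (-14, 9, 70) mm. A bar 12 mm thick, 20 mm high, 125 mm long; its x points to the pivot. Open, its outer face here is at clamp y = 33 mm (38 mm a finger's half width further out), so an 85 mm opening centred on y = 0, closing along y, spans both handles from above.
- squeeze_handle (a joint): Angle of the moving handle (swings level): 0 fully open, 0.30 centre, 0.40 the stop, locked past centre (a hard squeeze presses it up to 0.05 beyond). With the block in the jaws the squeeze peaks at about 10 N at the grip point; past 0.35 it holds itself at the stop; before centre it springs open again.
- release_lever: Bare metal release lever, 60 mm long, its last 26 mm a paddle 9 mm thick, 24 mm high. Origin: its pivot, at the tail of the moving handle, 125 mm from the handle's pivot, 70 mm high; it points along its own -x. Open, it leans 0.4 rad outwards from the handle's line (to +y); it swings as the handle closes and, locked, leans 0.4 rad to clamp -y.
- lever_tip (a point): Middle of the lever's paddle, 50 mm from its pivot, 70 mm high. Locked, it lies near clamp (-185, -10, 70) mm: push it sideways to clamp +y (away from the fixed handle's side) by about 35 mm with 1 to 3 N; the handle pops open and swings to +y, taking the lever with it, to about (-166, 92, 70) mm.
- pad: Round black rubber nose, 24 mm wide, 26 mm high, on the tip of the moving jaw; origin in the middle of its pressing side, which looks to its own -y. It closes as the handles are squeezed; locked, it presses the block with about 6 N.
- specimen_center (a point): Centre of the loose amber-coloured resin block, 60 (x) x 30 (y) x 40 (z) mm, standing on the clamp's bed (50 mm high, clamp x 48 to 132 mm) between pad and stub. Its -y face goes against the stub; pressed together, the centres of block and stub are 21 mm apart.
- stub_center (a point): Centre of the loose aluminium stub, a plate 60 (x) x 12 (y) x 40 (z) mm standing on the bed next to the fixed jaw, whose face is at clamp y = -20 mm; its +y face meets the block, 3 to 5 mm away at the start.
- wash_bottle: White bottle with black cap, 66 mm wide, 160 mm high, to be left alone. Origin: centre of its underside.
- amber_jar: Amber glass jar with black lid, 60 mm wide, 75 mm high, to be left alone. Origin: centre of its underside.
- dish: Closed flat glass dish, 94 mm wide, 20 mm high, to be left alone. Origin: centre of its underside.
- spatula: Spatula 170 mm long lying flat, to be left alone. Origin: under its middle.
There are look-alikes about, which are no part of the job. There is more than one size of the part that bears specimen_center; the job needs the largest. Of the things that look like the part that bears stub_center, the larger one is meant.

How it is judged:
By the outcome, as a careful person would: the job done as asked, in the order asked, and still so for the second after the job is handed in, with the robot touching nothing.
It also fails if it takes over 48 s, if anything falls off the work surface, if the arm or the gripper's body presses on something with over 40 N, if the wrist force passes 120 N, or if a joint passes its speed limit or range.

## Working session

There is one attempt and no reset: what is moved stays moved. The work goes in short steps, each a Python script; the robot and the scene stay as the last script left them, time stands still between calls to the robot, and variables do not carry over. Pictures are saved under pics/ and viewed, about 8 in all and at most 12, crops included, and the job is handed in when it is done.

```bash
mkdir -p pics; ls
cat > h.py <<'E'
import numpy as np, cv2
from bench import manip
def cloud(f):
    K=f["intrinsics"];d=f["depth"];v,u=np.mgrid[:384,:512]
    P=np.stack([(u-K[0,2])/K[0,0]*d,(v-K[1,2])/K[1,1]*d,d],-1)
    R=cv2.Rodrigues(np.array(f["rvec"],float))[0]
    W=(P-np.array(f["tvec"]).ravel())@R
    W[d<=0]=np.nan
    return W
def save(n,im): cv2.imwrite(f"pics/{n}.png",cv2.cvtColor(im,cv2.COLOR_RGB2BGR))
E
python3 - <<'E'
from h import *
print(manip.read_time_s())
ims=[]
for c in("top","side"):
    f=manip.grab_frame(c);W=cloud(f);np.savez(f"{c}.npz",W=W,px=f["pixels"]);ims.append(f["pixels"])
    for t in("clamp","squeeze_handle","release_lever","pad","specimen_center","stub_center","wash_bottle","amber_jar","dish","spatula"):
        for r in manip.silhouettes(t,c):
            m=r["mask"];p=W[m];p=p[~np.isnan(p[:,0])]
            if len(p): print(c,t,round(r["conf"],2),np.round(r["bbox"]),m.sum(),np.round(np.median(p,0),3),np.round(np.percentile(p,2,axis=0),3),np.round(np.percentile(p,98,axis=0),3))
print(manip.read_time_s())
save("a_top",cv2.resize(ims[0],(800,600)));save("a_side",cv2.resize(ims[1],(800,600)))
E
```

```text
pics
0.0
top clamp 0.63 [206. 200.  96. 119.] 3485 [0.661 0.143 0.074] [0.512 0.06  0.009] [0.766 0.226 0.098]
top clamp 0.45 [184. 234.  56.  52.] 386 [0.536 0.208 0.079] [ 0.485  0.159 -0.001] [0.602 0.278 0.086]
top squeeze_handle 0.58 [183. 232.  51.  54.] 370 [0.538 0.207 0.08 ] [0.486 0.156 0.002] [0.604 0.274 0.086]
top release_lever 0.41 [181. 232.  57.  55.] 387 [0.545 0.205 0.08 ] [ 0.485  0.158 -0.001] [0.603 0.275 0.086]
top pad 0.51 [206. 157.  12.   9.] 79 [0.726 0.158 0.082] [0.715 0.147 0.074] [0.736 0.171 0.088]
top specimen_center 0.66 [218. 159.  17.  30.] 334 [0.715 0.126 0.09 ] [0.687 0.109 0.067] [0.744 0.144 0.094]
top specimen_center 0.56 [277. 165.  18.   9.] 141 [ 0.7   -0.019  0.027] [ 0.689 -0.038  0.014] [0.712 0.001 0.032]
top specimen_center 0.46 [236. 117.   7.  14.] 131 [0.84  0.083 0.028] [0.822 0.071 0.011] [0.861 0.095 0.032]
top stub_center 0.53 [229. 162.   8.  25.] 122 [0.708 0.104 0.09 ] [0.68  0.094 0.074] [0.735 0.113 0.094]
top wash_bottle 0.92 [145. 168.  40.  31.] 836 [0.697 0.297 0.109] [0.673 0.277 0.001] [0.733 0.357 0.162]
top amber_ja
[... 1140 characters left out ...]
54 [0.702 0.285 0.088] [0.674 0.273 0.022] [0.734 0.311 0.158]
side amber_jar 0.8 [236. 235.  34.  49.] 1365 [ 0.579 -0.044  0.051] [ 0.553 -0.054  0.004] [ 0.606 -0.005  0.075]
side amber_jar 0.29 [294. 155.  11.   4.] 37 [0.727 0.155 0.081] [0.718 0.149 0.079] [0.736 0.163 0.083]
side dish 0.71 [220. 141.  42.  25.] 783 [0.57  0.34  0.018] [0.528 0.306 0.002] [0.613 0.394 0.021]
side dish 0.61 [294. 167.  28.   8.] 184 [0.71  0.099 0.087] [0.683 0.089 0.082] [0.736 0.11  0.09 ]
side spatula 0.65 [292. 167.  31.   6.] 185 [0.71  0.099 0.088] [0.682 0.09  0.081] [0.738 0.11  0.09 ]
side spatula 0.63 [174. 241.  86.  31.] 1527 [0.486 0.019 0.002] [ 0.389 -0.024 -0.001] [0.544 0.046 0.018]
1.1
```

Run:
```python
from h import *
a=np.load("top.npz")["px"];b=np.load("side.npz")["px"]
A=cv2.resize(a[100:310,110:320],(600,600),interpolation=cv2.INTER_CUBIC)
save("b",A)
save("c",cv2.resize(b[90:270,150:390],(800,600),interpolation=cv2.INTER_CUBIC))
```

```text
(no output)
```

View pics/b.png

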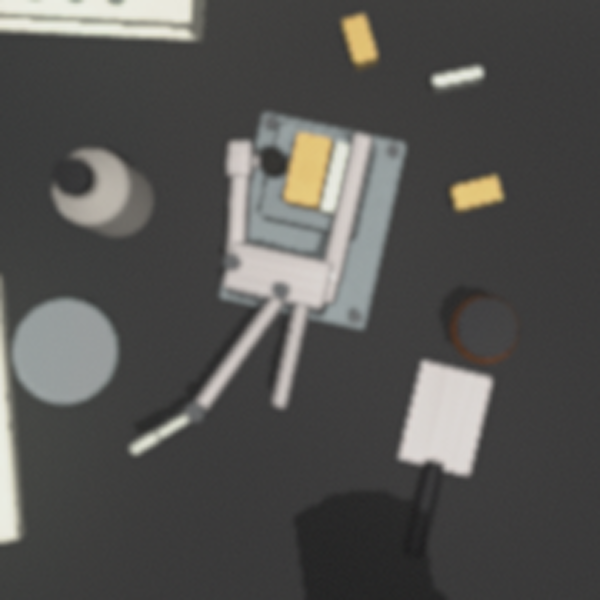

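View pics/c.png

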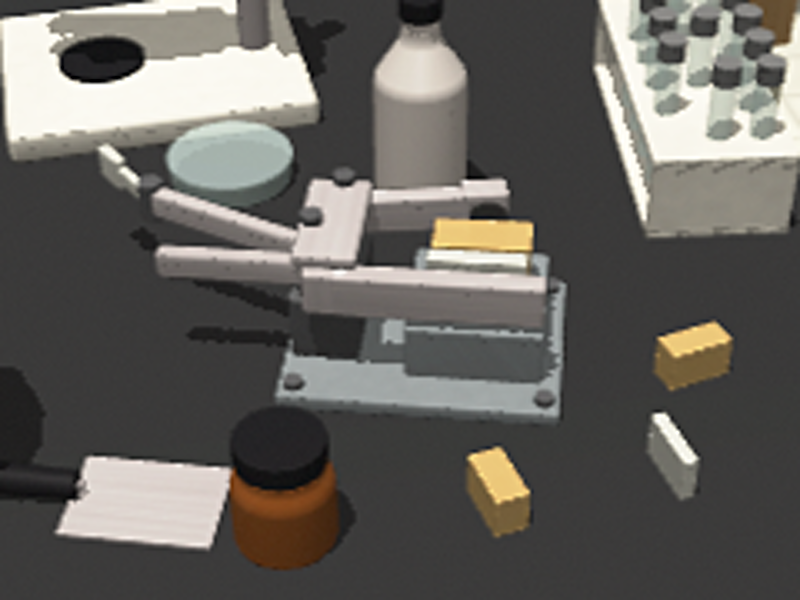

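I see the following. All pixels are in the top camera's 512x384 frame.

- **Clamp:** it sits in mid-picture, with handles open towards the robot and the lever at about (167,250).
- **Block candidates:** (218,159) on the bed, about 60x30 mm, is the largest. The others at (277,165) and (236,117) are about 40 mm and lie loose on the bench.
- **Stub candidates:** (229,162) on the bed is the larger. A small white piece lies at crop b (458,76), about (270,127).
- **Choice:** the block and stub already on the bed are the right ones, so nothing needs swapping.

Next I'll fit the clamp pose.

```bash
cat > fit.py <<'E'
from h import *
P=np.concatenate([np.load(c+".npz")["W"].reshape(-1,3) for c in("top","side")])
P=P[~np.isnan(P[:,0])]
box=lambda Q:Q[(Q[:,0]>.48)&(Q[:,0]<.80)&(Q[:,1]>.03)&(Q[:,1]<.25)]
F=box(P);F=F[(F[:,2]>.008)&(F[:,2]<.017)]
# drop isolated points
from scipy.spatial import cKDTree
n=np.array([len(x) for x in cKDTree(F[:,:2]).query_ball_point(F[:,:2],.008)]);F=F[n>np.median(n)*.35]
r=cv2.minAreaRect((F[:,:2]*1000).astype(np.float32));print("foot",r,len(F))
from scipy.optimize import minimize
# soft-edge template fit: z=80 handle box + foot rect + pillar top
Q=box(P)
def tocl(p,Q):
    c,s=np.cos(p[2]),np.sin(p[2]);d=Q[:,:2]-p[:2];return np.c_[d[:,0]*c+d[:,1]*s,-d[:,0]*s+d[:,1]*c]
def sd(q,b): # signed dist to rect x0,x1,y0,y1
    m=np.maximum.reduce([b[0]-q[:,0],q[:,0]-b[1],b[2]-q[:,1],q[:,1]-b[3]]);return m
A=[(F,(-.030,.145,-.063,.073))]
def cost(p):
    q=tocl(p,F);out=np.clip(sd(q,A[0][1]),0,.01).mean()*4   # points inside foot
    H=Q[(Q[:,2]>.076)&(Q[:,2]<.084)];q=tocl(p,H);k=(q[:,0]<-.035)&(q[:,1]<.005)&(q[:,1]>-.05)
    hd=np.clip(np.abs(q[k,1]+.009)-.005,0,.02).mean() if k.sum()>20 else .02
    # foot coverage: rect area just outside floor points should be outside
    G=Q[(Q[:,2]<.004)];g=sd(tocl(p,G),A[0][1]);ins=np.clip(-g,0,.02).sum()/len(F)
    return out+hd+ins
best=min((minimize(cost,[.61,.14,y],method="Nelder-Mead",options=dict(xatol=1e-5,fatol=1e-8,initial_simplex=[[.61,.14,y],[.63,.14,y],[.61,.16,y],[.61,.14,y+.15]])) for y in(-.3,-.2,-.1,0)),key=lambda r:r.fun)
p=best.x;print("pose",p,best.fun)
np.save("pose.npy",p)
H=Q[(Q[:,2]>.074)&(Q[:,2]<.086)];q=tocl(p,H)
for n,k in(("fixedh",(q[:,0]<-.04)&(q[:,1]<.004)),("fixedjaw",(q[:,0]>.03)&(q[:,1]<-.02))):
    s=q[k];print(n,len(s),np.round(np.percentile(s,[2,50,98],axis=0)*1e3,1).tolist(),"slope",np.polyfit(s[:,0],s[:,1],1)[0])
k=(q[:,0]<-.04)&(q[:,1]>.006);s=q[k];l=np.polyfit(s[:,0],s[:,1],1);print("moving line y at -50,-59",np.polyval(l,[-.05,-.059]),l, "min x",s.min(0))
for t in("specimen","stub"):pass
# overlay
f=manip.grab_frame("top");im=f["pixels"].copy();big=cv2.resize(im[100:310,110:320],(600,600),interpolation=cv2.INTER_CUBIC)
def pr(c):
    c=np.array(c,float);a=p[2];w=np.c_[p[0]+c[:,0]*np.cos(a)-c[:,1]*np.sin(a),p[1]+c[:,0]*np.sin(a)+c[:,1]*np.cos(a),c[:,2]]
    u=cv2.projectPoints(w,np.array(f["rvec"],float),np.array(f["tvec"],float),np.array(f["intrinsics"],float),None)[0][:,0]
    return ((u-[110,100]+.5)*600/210).astype(np.int32)
R=lambda b,z:[(b[0],b[2],z),(b[1],b[2],z),(b[1],b[3],z),(b[0],b[3],z)]
for b,z,col in((A[0][1],.012,(255,0,0)),((-.11,-.03,-.015,-.003),.08,(0,255,0)),((-.026,.018,-.028,.058),.1,(0,0,255))):
    cv2.polylines(big,[pr(R(b,z))],True,col,1)
cv2.circle(big,tuple(map(int,pr([(-.185,-.01,.07)])[0])),4,(255,255,0),1)
save("d",big)
E
python3 fit.py
```

```text
foot ((681.7542724609375, 126.31340789794922), (136.83123779296875, 176.3704376220703), 76.2481460571289) 2458
pose [ 0.62590218  0.13742108 -0.24511007] 0.00044650457185061186
fixedh 288 [[-107.5, -17.5], [-74.2, -10.5], [-41.2, -2.3]] slope -0.006214013855912429
fixedjaw 586 [[32.2, -38.5], [81.8, -32.5], [129.2, -20.7]] slope 0.005848198193167158
moving line y at -50,-59 [0.02255954 0.02660426] [-4.49413310e-01  8.88777112e-05] min x [-0.1512676   0.01271159]
```

View pics/d.png

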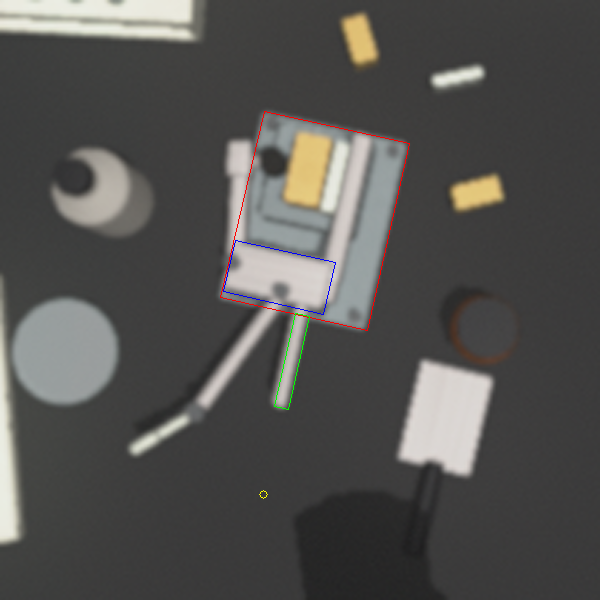

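```bash
cat >> h.py <<'E'
from scipy.spatial.transform import Rotation as Ro
p=np.load("pose.npy")
def w(x,y,z):
    c,s=np.cos(p[2]),np.sin(p[2]);return [float(p[0]+x*c-y*s),float(p[1]+x*s+y*c),z]
def ori(rot=0,sg=1): # tool y along clamp y turned by rot
    a=p[2]+rot;y=sg*np.array([-np.sin(a),np.cos(a),0]);z=np.array([0,0,-1.]);x=np.cross(y,z)
    q=Ro.from_matrix(np.c_[x,y,z]).as_quat();return [float(v) for v in q[[3,0,1,2]]]
def st(n): 
    F=np.array(manip.read_wrist_force());c,s=np.cos(p[2]),np.sin(p[2])
    print(n,"t%.2f"%manip.read_time_s(),"w%.3f"%manip.read_gripper_width(),"F_clamp",np.round([F[0]*c+F[1]*s,-F[0]*s+F[1]*c,F[2]],1),np.round(manip.read_position(),4))
E
python3 - <<'E'
from h import *
X=-.059
j=np.array(manip.read_joints());opts=[]
for sg in(1,-1):
    s=manip.solve_ik(w(X,.005,.2),ori(0,sg)); print(sg,s)
    if s is not None: opts.append((abs(np.array(s)-j).max(),sg))
sg=min(opts)[1];print("sg",sg)
manip.reach(w(X,.005,.2),ori(0,sg));st("above")
manip.movel(w(X,.005,.068),max_speed=.1);st("down")
ims=[manip.grab_frame(c)["pixels"] for c in("top","side")]
save("e",np.hstack([cv2.resize(ims[0][170:290,130:250],(400,400)),cv2.resize(ims[1][90:210,180:300],(400,400))]))
E
```

```text
1 [ 6.38631726e-02  2.43253503e-01  1.60682252e+00 -4.44089210e-16
  1.29151663e+00 -1.26182308e+00]
-1 [ 6.38631726e-02  2.43253503e-01  1.60682252e+00 -4.44089210e-16
  1.29151663e+00  1.87976957e+00]
sg 1
above t3.98 w0.997 F_clamp [-0.1  0.6 -0.6] [0.5702 0.1558 0.2001]
down t5.45 w1.001 F_clamp [ 0.2 -0.3  0.3] [0.5705 0.1566 0.0688]
```

View pics/e.png

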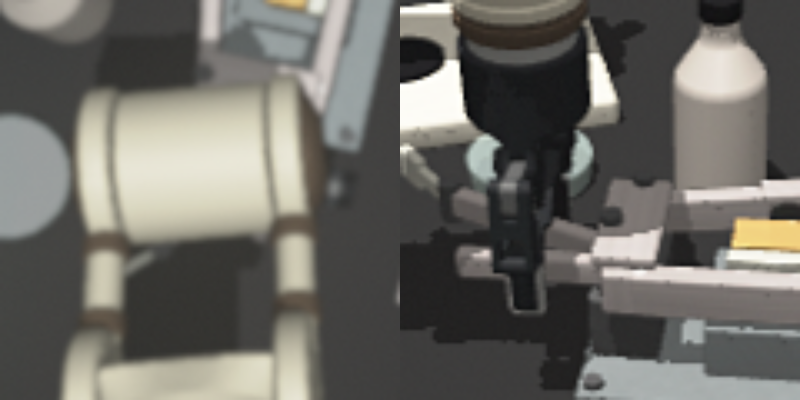

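The side view shows the near finger outside the fixed handle (right half, about (525,240)) and the far one beyond the moving handle. There is no contact force, so I'll squeeze now.

Run:
```python
from h import *
X=-.059
manip.gripper_to(.72);st("0.72")
manip.movel(w(X,0,.068),max_speed=.05);st("centred")
for g in(.5,.42,.36,.31):
    manip.gripper_to(g);st(g)
```

```text
0.72 t5.92 w0.716 F_clamp [0.7 1.3 1.6] [0.5702 0.1567 0.0683]
centred t6.17 w0.721 F_clamp [-1.8  4.5  1. ] [0.5686 0.1523 0.0681]
0.5 t6.49 w0.500 F_clamp [ 0.1 -0.3  1.3] [0.5686 0.1514 0.0679]
0.42 t6.73 w0.423 F_clamp [-0.1  0.2 -0.1] [0.5683 0.1513 0.0676]
0.36 t6.97 w0.359 F_clamp [-0.9  6.4 -0.2] [0.5686 0.1525 0.0679]
0.31 t7.18 w0.323 F_clamp [-1.7  5.2  1.7] [0.5686 0.1524 0.0681]
```

Run:
```python
from h import *
X=-.059
manip.hold(.2);st("squeezed")
manip.gripper_to(1.0);st("open")
manip.movel(w(X,0,.2),max_speed=.15);st("up")
# park behind the lever, on the fixed-handle side
manip.reach(w(-.185,-.07,.2),ori(0,1));st("park")
manip.gripper_to(0);st("shut")
ims=[]
for c in("top","side"):
    f=manip.grab_frame(c);W=cloud(f);ims.append(f["pixels"])
    for t in("squeeze_handle","release_lever","specimen_center","stub_center"):
        for r in manip.silhouettes(t,c)[:2]:
            q=W[r["mask"]];q=q[~np.isnan(q[:,0])];d=q[:,:2]-p[:2];cc,s=np.cos(p[2]),np.sin(p[2])
            k=np.c_[d[:,0]*cc+d[:,1]*s,-d[:,0]*s+d[:,1]*cc,q[:,2]]
            print(c,t,round(r["conf"],2),*[np.round(np.percentile(k,v,axis=0)*1e3).tolist() for v in(3,50,97)])
save("f",np.hstack([cv2.resize(ims[0][130:300,130:300],(400,400)),cv2.resize(ims[1][90:220,180:310],(400,400))]))
```

```text
squeezed t7.38 w0.323 F_clamp [-2.   5.4  1.7] [0.5686 0.1524 0.0681]
open t7.98 w1.001 F_clamp [ 0.2 -1.  -0.1] [0.5687 0.1516 0.068 ]
up t9.02 w1.000 F_clamp [-1.2 -0.2 -1. ] [0.5679 0.1517 0.1987]
park t9.65 w1.002 F_clamp [-0.3  0.2  0.6] [0.4295 0.1144 0.1997]
shut t10.42 w-0.003 F_clamp [ 0.5  0.2 -0.1] [0.4295 0.1144 0.2   ]
top squeeze_handle 0.72 [-186.0, -12.0, 73.0] [-93.0, 8.0, 80.0] [-30.0, 15.0, 86.0]
top squeeze_handle 0.18 [-195.0, -16.0, -0.0] [-176.0, -5.0, 78.0] [-149.0, 8.0, 85.0]
top release_lever 0.47 [-195.0, -17.0, 65.0] [-176.0, -6.0, 78.0] [-150.0, 5.0, 85.0]
top specimen_center 0.78 [60.0, -6.0, 52.0] [88.0, 9.0, 90.0] [118.0, 26.0, 94.0]
top specimen_center 0.73 [205.0, -15.0, 2.0] [223.0, -1.0, 27.0] [243.0, 14.0, 32.0]
top stub_center 0.5 [59.0, -20.0, 81.0] [86.0, -13.0, 90.0] [115.0, -5.0, 94.0]
side squeeze_handle 0.57 [-194.0, -19.0, -2.0] [-132.0, 2.0, 75.0] [-33.0, 104.0, 82.0]
side release_lever 0.68 [-216.0, -20.0, -1.0] [-178.0, -12.0, 70.0] [-148.0, 63.0, 80.0]
side release_lever 0.27 [-144.0, 150.0, 2.0] [-103.0, 181.0, 17.0] [-64.0, 231.0, 20.0]
side specimen_center 0.8 [96.0, -157.0, -1.0] [113.0, -144.0, 23.0] [128.0, -118.0, 28.0]
side specimen_center 0.72 [63.0, -8.0, 86.0] [91.0, 5.0, 88.0] [119.0, 20.0, 90.0]
side stub_center 0.66 [199.0, -117.0, 1.0] [210.0, -102.0, 20.0] [223.0, -80.0, 28.0]
side stub_center 0.56 [64.0, -23.0, 83.0] [90.0, -18.0, 88.0] [116.0, -9.0, 90.0]
```

View pics/f.png

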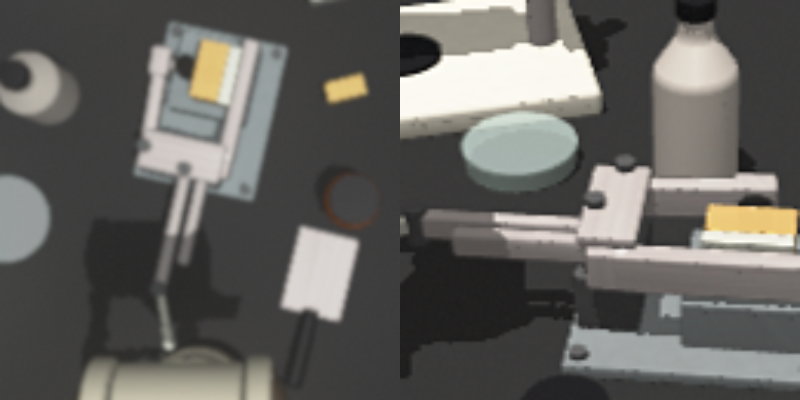

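The clamp stays locked hands-off. The lever tip is near clamp (-188,-12), and the block touches the stub (crop f, about (210,70) and (233,75)), with no gap left. It has now been on its own for over 3 s, so I'll flick the lever.

Run:
```python
from h import *
X=-.187
manip.hold(.4)
manip.movel(w(X,-.07,.068),max_speed=.12);st("low")
y=-.07;hit=False
while y<.022:
    y+=.007
    manip.movel(w(X,y,.068),max_speed=.08)
    F=np.array(manip.read_wrist_force());fy=-F[0]*np.sin(p[2])*-1*-1+F[1]*np.cos(p[2])
    print("y%.3f fy%.1f t%.2f"%(y,fy,manip.read_time_s()))
    if fy<-20: break
f=manip.grab_frame("top");W=cloud(f)
for r in manip.silhouettes("release_lever","top"):
    q=W[r["mask"]];print(round(r["conf"],2),np.round(r["bbox"]),np.round(np.nanmedian(q,0),3),"open tip expected",np.round(w(-.166,.092,.07),3))
save("g",cv2.resize(f["pixels"][130:300,130:300],(500,500)))
```

```text
low t12.57 w-0.001 F_clamp [ 0.3 -0.   0.7] [0.4282 0.1149 0.0687]
y-0.063 fy-0.3 t12.82
y-0.056 fy0.8 t13.07
y-0.049 fy-0.9 t13.32
y-0.042 fy-0.1 t13.57
y-0.035 fy0.1 t13.82
y-0.028 fy0.8 t14.07
y-0.021 fy-0.2 t14.32
y-0.014 fy0.0 t14.57
y-0.007 fy-0.5 t14.82
y-0.000 fy-0.2 t15.07
y0.007 fy-0.2 t15.32
y0.014 fy0.6 t15.57
y0.021 fy-0.1 t15.82
y0.028 fy-0.7 t16.07
0.19 [205. 200.  95. 119.] [0.659 0.144 0.071] open tip expected [0.487 0.267 0.07 ]
```

View pics/g.png

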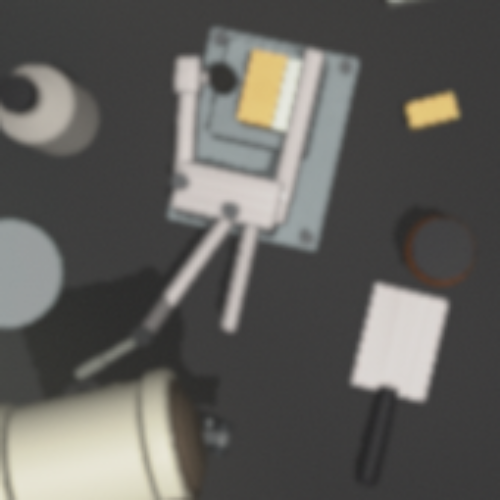

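The clamp has sprung open: the handle is swung out with the lever at (110,358), and the block (262,88) is flush with the stub (288,95). I'll retreat, check and hand in.

Run:
```python
from h import *
manip.movel(w(-.187,-.02,.068),max_speed=.15)
manip.movel(w(-.187,-.07,.25),max_speed=.15);st("clear")
f=manip.grab_frame("top");W=cloud(f)
for t in("specimen_center","stub_center","wash_bottle","amber_jar","dish","spatula","release_lever"):
    for r in manip.silhouettes(t,"top")[:1]:
        q=W[r["mask"]];q=q[~np.isnan(q[:,0])];print(t,round(r["conf"],2),np.round(r["bbox"]),np.round(np.median(q,0),3))
save("i",cv2.resize(f["pixels"][100:250,140:300],(640,600),interpolation=cv2.INTER_CUBIC))
```

```text
clear t18.04 w0.003 F_clamp [-0.1 -0.1 -0. ] [0.427 0.115 0.249]
specimen_center 0.78 [222. 162.  18.  35.] [0.714 0.124 0.09 ]
stub_center 0.65 [268. 127.  15.  10.] [ 0.804 -0.004  0.026]
wash_bottle 0.77 [144. 169.  36.  26.] [0.698 0.297 0.109]
amber_jar 0.85 [280. 215.  25.  18.] [ 0.578 -0.02   0.075]
spatula 0.9 [266. 262.  31.  71.] [0.488 0.022 0.004]
release_lever 0.38 [167. 254.  17.  11.] [0.494 0.261 0.081]
```

View pics/i.png

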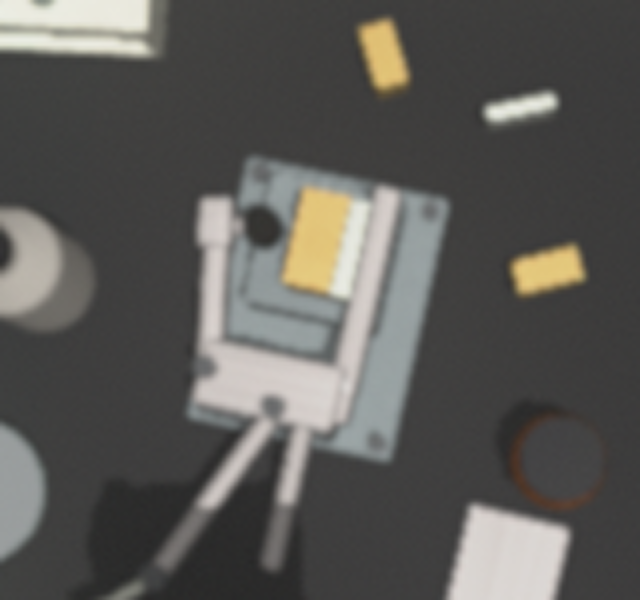

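The picture shows the clamp open, the block (320,240) flush against the stub (350,250) on the bed, and the neighbours in place.

```bash
python3 -c "
from bench import manip
manip.sign_off()"
```

```text
the job is handed in; nothing more can be done
```

The job is done and handed in at about 18 s of the 48 s allowed; the hand-in gave no verdict.

- **Squeeze:** I closed the gripper over both handles until it stopped at about 27 mm across them. Locked is 30 mm, so they were past centre, and the wrist force was about 6 N at most.
- **Lock:** I opened the gripper and backed off. The clamp stayed locked on its own for more than 3 s, and the pictures showed it shut with the block against the stub.
- **Release:** I pushed the lever sideways to clamp +y with the shut fingers, and the clamp sprang fully open. The force readings between steps never rose above noise, so the release is confirmed only by the pictures.
- **Last check:** The block sits flush on the stub on the bed. The bottle, jar and spatula are within about 1 mm of where they started, and the robot is clear of everything.

Two detections failed in that last check. The network missed the dish, which the picture shows undisturbed. For the stub it reported the smaller look-alike lying on the bench, so I judged the stub and block contact by eye.

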